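# Weigh two vials and seat the heavier one in the recount holder

### The arm

A 7-joint arm with a two-finger parallel gripper is mounted at the origin on a cart in front of the work surface, level with it; the furniture and walls round the work are solid. World frame = base frame: x ahead of the robot, y to its left, z up, the work surface at z = 0. Lengths are in m, angles in rad, forces in N, time in s.
With the tool pointing down it reaches from about 0.4 to 0.875 m from the base axis. Payload 4.4 kg.
Tool frame: the origin (TCP) lies midway between the tips of the shut fingers; the grasp point (between the pads) lies 19 mm behind it; y points along the fingers, z is the direction in which the jaws open and shut, and the axes are right-handed (so a half turn about y gives the same grasp; the last joint's range is limited). The gripper opens to 85 mm and grips with 20 to 120 N. Pads are 22 mm wide; open, the fingers measure 114 mm over their backs; the gripper's body (76 mm by 85 mm) begins 54 mm behind the grasp point. The pads swing forward as they close: fully open they stand 13 mm farther back than shut.
Start: joints at [1.194, 0.628, 0.038, 1.517, -0.027, 0.996, -0.02], TCP at [0.199, -0.619, 0.231] pointing down, gripper open.
Joint ranges: [-3.06, 3.06], [-0.37, 2.12], [-1.25, 1.32], [0.18, 2.47], [-1.1, 4.24], [0.23, 1.98], [-2.94, 2.94]. Speed limits (rad/s): [2.57, 2.57, 3.14, 3.14, 3.14, 3.14, 3.14].

### API

Orientations are given as a rotation vector (axis times angle).
In Python, from station import r gives the robot as it stands.
- The arm moves only by the tool carry_out, never from a script. Its argument "steps" is a list of rows, each a list of 7 numbers: the shift along the tool's x, y, z in m, then the turn, a rotation vector about the tool's x, y, z in degrees, then the closure, from 0 (fully open) to 1 (shut). A call has 1 to 20 rows; each row shifts and turns the commanded pose from where the row before left it, along the tool's axes as they then stand; what a row does not reach is not made up. A row lasts 1/8 s, in which the tool goes at most 62.5 mm and 10.7 degrees, less where a joint would pass 70% of its speed; a pose out of reach is approached as far as the arm can. A call is refused whole if a number of a shift passes 0.0625 or a number of a turn 10.7, either way. A call with a gripper value outside its range is refused whole. The fingers move at their own pace and stop on an object; "squeeze" is the grip in N (left out, the last holds). Time passes only in rows, so rows that do not move let the fingers close. It gives the time, the measured TCP pose, the force and the opening at its end, in the units of the state.
- r.observe(): the state, without advancing time (a new reading comes with each control period).
- r.capture(name): name is "scene" or "side" or "wrist"; returns a dict with "color" (480x640x3 uint8, red, green, blue), "vertical_fov" (degrees; the focal length in pixels is half the picture's height over the tangent of half this angle, whatever the lens; pixels are square), "cx", "cy" (the principal point, pixels), "k1" (the pictures are not rectified: a ray, as slopes to the right and down, at radius r is drawn at 1 + k1 r^2 times it, then the intrinsics apply), "T" (4x4, takes a point from camera to world coordinates). Camera axes: x right, y down, z forward; pixel columns grow to the right and rows downward; lengths in m; the calibration is good to about 2 mm. A picture is of the moment at which its call begins. There is no depth.
- r.job_done(): hands the job in, once; it reports no verdict.
The state is a dict: "time": time; "joint_pos": joint angles; "qd": joint speeds; "effort": joint torques, N m; "position": TCP position; "ee_rot": TCP orientation; "contact_force": force on the tool from outside, world axes, zero at the start; "wrist_torque": the same for the moment, N m; "grip_width": opening from 0.0 (shut) to 1.0 (fully open).
Only numpy, scipy, OpenCV 4.12 (cv2) and the standard library are available. Lean on these libraries where they do the work, as an engineer would, in place of code of your own. Each camera call takes 0.05 s, during which the arm holds its last target. There are 200 camera calls.

### The job

Find out which of the two filled amber vials is heavier by standing one on each pan of the balance and letting it tip freely. Then leave the lighter vial standing on its pan, and press the heavier one down into the round holder until the stiff pad inside is all the way down at its stop, and let go. Handle the balance gently, never force the holder (firm, about 10 N, is enough; over 18 N damages it), never tip a vial over, and leave the paper cups where they are.

Things in the scene. Friction and masses are not known exactly. Their poses are not given: they have to be found in the camera images.
- vial_1_mid (a point): open amber plastic vial part filled with tablets, 35 mm across, 82 mm tall, standing upright on the worktop at the start; the two vials look the same but hold different amounts (50 to 160 g each; which is heavier is not shown and changes each time). The point is the vial's centre, 41 mm above its foot; z runs up its axis
- vial_2_mid (a point): open amber plastic vial part filled with tablets, 35 mm across, 82 mm tall, standing upright on the worktop at the start; the two vials look the same but hold different amounts (50 to 160 g each; which is heavier is not shown and changes each time). The point is the vial's centre, 41 mm above its foot; z runs up its axis
- vial_1: the vial of vial_1_mid; origin at the centre of its foot, z up its axis
- vial_2: the vial of vial_2_mid; origin at the centre of its foot, z up its axis
- balance: equal-arm balance with a grey 100 x 170 x 15 mm foot and two round steel pans 220 mm apart; it stands fixed. Origin at the centre of its underside; its beam runs along its own y, +y to the left pan. A needle in the middle, 105 mm high, shows the tip. Do not load it with more than 20 N
- pan_left_top (a point): centre of the upper face of the left (+y) pan, a steel dish 90 mm across with a 4 mm high lip; the flat floor inside is 80 mm across. 80 mm above the worktop when the balance is level; it moves with the pan; a vial may simply be let go as its foot touches the pan
- pan_right_top (a point): the same for the right (-y) pan
- pan_left (a joint): how far the left pan has sunk, m: 0 level, +0.010 fully down, -0.010 fully up. The pans stay level, one rises as the other sinks; the balance is sensitive (1 g tips it), so a single vial takes its pan all the way down, and with both vials on, the heavier one's pan goes down, within 1 s for a clear difference, in 3 s for a gram or two
- pan_right (a joint): the same for the right pan (always the opposite of pan_left)
- holder: recount holder: upright aluminium tube on a 72 mm round flange screwed to the worktop, 58 mm high; bore 41 mm, flared at the mouth to 50 mm, rim 60 mm across. Origin at the centre of its underside
- holder_mouth (a point): centre of the holder's mouth, at rim height, 58 mm above the worktop. How deep the pad in the bore sits is set differently each time and is not measured: its face lies 9 to 27 mm below the rim as found
- pad (a joint): how far the rubber pad in the holder's bore has been pushed down, m: 0 up (as found), 0.006 down at its hard stop. It moves stiffly (about 5 N, more when pushed fast), has no spring and stays where it is left; a vial's own weight does not move it. Its rubber face is soft: it gives about 0.15 mm per N under load and comes back when let go, on top of the pad's own 6 mm
- cup_1: bystander, loose: paper dose cup, 37 mm across, 29 mm tall; origin at the centre of its underside
- cup_2: bystander, loose: three nested paper dose cups, 38 mm across, 35 mm tall; origin at the centre of its underside
- cup_3: bystander, loose: paper dose cup, 37 mm across, 29 mm tall; origin at the centre of its underside
Not all that is in view belongs to the job. Of the things like the holder, leave any that is green; of the rest the smaller one is meant.

How it is judged:
On the way, in this order (a step that is already met when the one before it is completed fails the run):
1. one vial stands on each pan, released, and the balance has tipped to the heavier one and come to rest (((horizontal distance between vial_1_mid and pan_left_top below 0.03 m and contact force between each of vial_1, vial_2 and balance above 0.3 N and angle between each of vial_1, vial_2's own z axis and vertical below 0.12 rad and horizontal distance between vial_2_mid and pan_right_top below 0.03 m) or (horizontal distance between vial_1_mid and pan_right_top below 0.03 m and contact force between each of vial_1, vial_2 and balance above 0.3 N and angle between each of vial_1, vial_2's own z axis and vertical below 0.12 rad and horizontal distance between vial_2_mid and pan_left_top below 0.03 m)) and ((value of joint pan_left above 0.004 m and velocity of joint pan_left between -0.01 and 0.01 m/s) or (value of joint pan_right above 0.004 m and velocity of joint pan_right between -0.01 and 0.01 m/s)) and contact force between each of vial_1, vial_2 and the fingers below 0.05 N), for 0.3 s.
2. the chosen vial is in the holder and has pressed the pad down to its stop (((value of joint pad above 0.005 m and horizontal distance between vial_1_mid and holder_mouth below 0.006 m and z of vial_1 in the frame of holder_mouth below -0.01 m and angle between vial_1's own z axis and vertical below 0.1 rad) or (value of joint pad above 0.005 m and horizontal distance between vial_2_mid and holder_mouth below 0.006 m and z of vial_2 in the frame of holder_mouth below -0.01 m and angle between vial_2's own z axis and vertical below 0.1 rad))), for 0.2 s.
At the end, for the whole second after the job is handed in: the heavier vial stands in the holder (within 6 mm of its axis and 0.1 rad of upright), the pad at least 5 of its 6 mm down; the lighter stands on a pan, within 30 mm of its centre and 0.12 rad of upright; both at rest (vial_1 weighs 0.981 N; vial_2 is felt where it stands) (((value of joint pad above 0.005 m and horizontal distance between vial_2_mid and holder_mouth below 0.006 m and z of vial_2 in the frame of holder_mouth below -0.01 m and angle between vial_2's own z axis and vertical below 0.1 rad and ((horizontal distance between vial_1_mid and pan_left_top below 0.03 m and contact force between vial_1 and balance above 0.3 N and angle between vial_1's own z axis and vertical below 0.12 rad) or (horizontal distance between vial_1_mid and pan_right_top below 0.03 m and contact force between vial_1 and balance above 0.3 N and angle between vial_1's own z axis and vertical below 0.12 rad)) and contact force between vial_2 and holder above 0.981 N) or (value of joint pad above 0.005 m and horizontal distance between vial_1_mid and holder_mouth below 0.006 m and z of vial_1 in the frame of holder_mouth below -0.01 m and angle between vial_1's own z axis and vertical below 0.1 rad and ((horizontal distance between vial_2_mid and pan_left_top below 0.03 m and contact force between vial_2 and balance above 0.3 N and angle between vial_2's own z axis and vertical below 0.12 rad) or (horizontal distance between vial_2_mid and pan_right_top below 0.03 m and contact force between vial_2 and balance above 0.3 N and angle between vial_2's own z axis and vertical below 0.12 rad)) and contact force between vial_2 and balance below 0.981 N)) and linear speed of each of vial_1, vial_2 below 0.02 m/s); the robot touches nothing.
It fails at once if the balance is loaded with more than 20 N (contact force between anything else and balance above 20 N).
It fails at once if the holder is pressed with more than 18 N (contact force between anything else and holder above 18 N).
It fails at once if a vial is tipped over (angle between any of vial_1, vial_2's own z axis and vertical above 0.7 rad).
It fails at once if a paper cup is moved more than 30 mm (distance of any of cup_1, cup_2, cup_3 from where it was at the start of the episode above 0.03 m).
It also fails if it takes over 64 s, if anything falls off the work surface, if the arm or the gripper's body presses on something with over 40 N, if the wrist force passes 120 N, or if a joint passes its speed limit or range.

## Working session

There is one attempt and no reset: what is moved stays moved. The work goes in short steps, Python scripts to look and compute and a tool call to move; the robot and the scene stay as the last step left them, time stands still between calls to the robot, and variables do not carry over. Pictures are saved under pics/ and viewed, about 8 in all and at most 12, crops included, and the job is handed in when it is done.

Besides the shell and the picture viewer there is one more tool, called after "Call:" as name([rows], argument=value, ...), one row to a line, values as JSON. carry_out: Moves the arm, as the interface text tells. Its arguments: {"type":"object","properties":{"steps":{"type":"array","items":{"type":"array","items":{"type":"number"}}},"squeeze":{"type":"number"}},"required":["steps"]}

```bash
mkdir -p pics; ls
cat > h.py <<'E'
import numpy as np, cv2
from station import r
def cap(n,f=None):
    c=r.capture(n)
    if f: cv2.imwrite('pics/'+f,cv2.cvtColor(c['color'],cv2.COLOR_RGB2BGR))
    return c
def ray(c,u,v):
    f=240/np.tan(np.radians(c['vertical_fov'])/2)
    d=np.array([(u-c['cx'])/f,(v-c['cy'])/f]); s=d.copy()
    for _ in range(30): s=d/(1+c['k1']*(s@s))
    T=np.array(c['T']); return T[:3,3],T[:3,:3]@np.array([s[0],s[1],1])
def onz(c,u,v,z):
    o,d=ray(c,u,v); return o+d*(z-o[2])/d[2]
def proj(c,p):
    T=np.array(c['T']); q=T[:3,:3].T@(np.array(p)-T[:3,3]); s=q[:2]/q[2]
    f=240/np.tan(np.radians(c['vertical_fov'])/2); s=s*(1+c['k1']*(s@s))
    return s*f+[c['cx'],c['cy']]
E
python3 - <<'E'
from h import *
for n in ('scene','side','wrist'):
    c=cap(n,n+'0.png'); print(n,np.round(np.array(c['T']),3).tolist(),c['vertical_fov'],c['k1'])
o=r.observe(); print(o['time'],o['position'],o['ee_rot'],o['contact_force'],o['grip_width'])
E
```

```text
pics
scene [[-0.52, -0.661, 0.541, -0.155], [-0.854, 0.39, -0.344, 0.461], [0.016, -0.641, -0.767, 1.06], [0.0, 0.0, 0.0, 1.0]] 43.834022751011574 -0.15425124704914614
side [[0.999, -0.029, 0.036, 0.486], [-0.046, -0.541, 0.84, -0.782], [-0.005, -0.841, -0.541, 0.618], [0.0, 0.0, 0.0, 1.0]] 54.5639287729897 -0.036288835934828435
wrist [[0.306, -0.909, -0.284, 0.272], [-0.952, -0.293, -0.09, -0.595], [-0.002, 0.297, -0.955, 0.372], [0.0, 0.0, 0.0, 1.0]] 59.368488859162994 -0.07962175534705268
0.15 [ 0.19864904 -0.61840387  0.23060433] [-0.32198781  2.05539345 -2.05242143] [0.36809945 0.56405628 0.41037845] 0.9997903879766957
```

View pics/scene0.png

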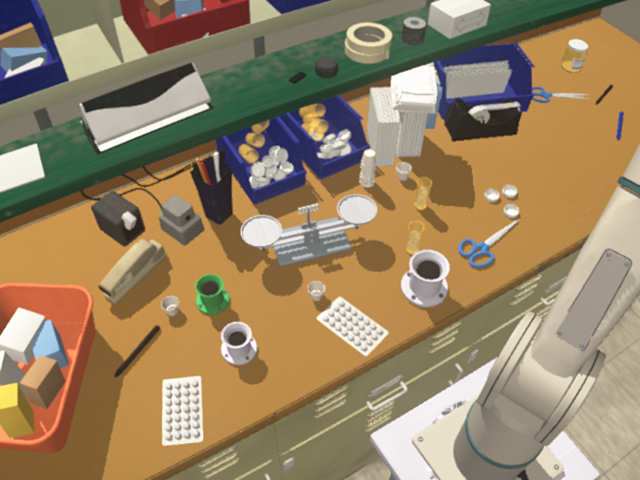

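View pics/side0.png

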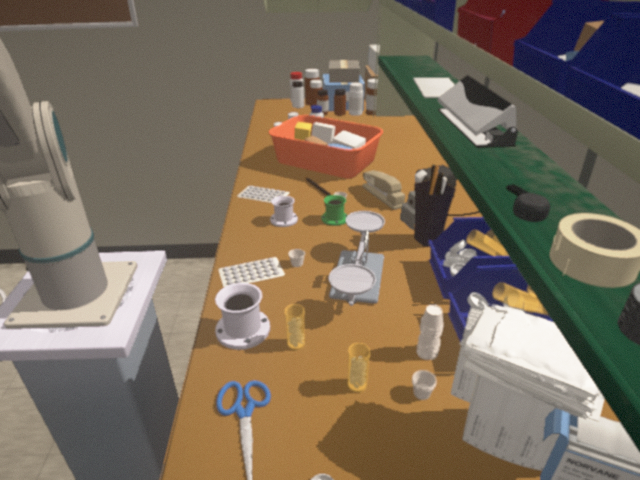

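The scene view shows the vials near (415,237) and (423,193), the pans near (262,231) and (357,209), and the small grey holder near (238,342). The green holder is at (212,294) and the oversized one at (428,275). In the side view the vials are at (295,327) and (358,367) and the holder at (284,210).

Run:
```python
import cv2,numpy as np
a=cv2.imread('pics/scene0.png');b=cv2.imread('pics/side0.png')
def cr(i,x,y,w,h,s): return cv2.resize(i[y:y+h,x:x+w],None,fx=s,fy=s,interpolation=cv2.INTER_CUBIC)
# scene: vials 395-445 x175-260 ; holder 213-263x318-368 ; pans 235-385 x 188-258
A=[cr(a,395,175,50,100,4),cr(a,215,315,50,50,4),cr(b,280,295,100,100,4)]
can=np.zeros((600,800,3),np.uint8)
can[0:400,0:200]=A[0]; can[0:200,200:400]=A[1]; can[0:400,400:800]=A[2]
can[200:400,200:400]=cr(b,260,185,50,50,4)
can[400:600,0:400]=cr(a,235,185,160,80,2.5); can[400:600,400:600]=cr(b,325,205,100,100,2)
cv2.imwrite('pics/mont.png',can)
for n,i,rois in(('scene',a,[(400,170,45,45),(400,215,35,45)]),('side',b,[(280,295,30,60),(340,335,35,65)])):
    hsv=cv2.cvtColor(i,cv2.COLOR_BGR2HSV)
    for x,y,w,h in rois:
        p=hsv[y:y+h,x:x+w]; print(n,p[h//2,w//2],p[0,0])
```

```text
scene [ 20 120 210] [ 17  36 198]
scene [ 21 120 209] [ 17 154 195]
side [ 19 121 167] [ 16 139 174]
side [ 19 123 160] [ 17 149 176]
```

View pics/mont.png

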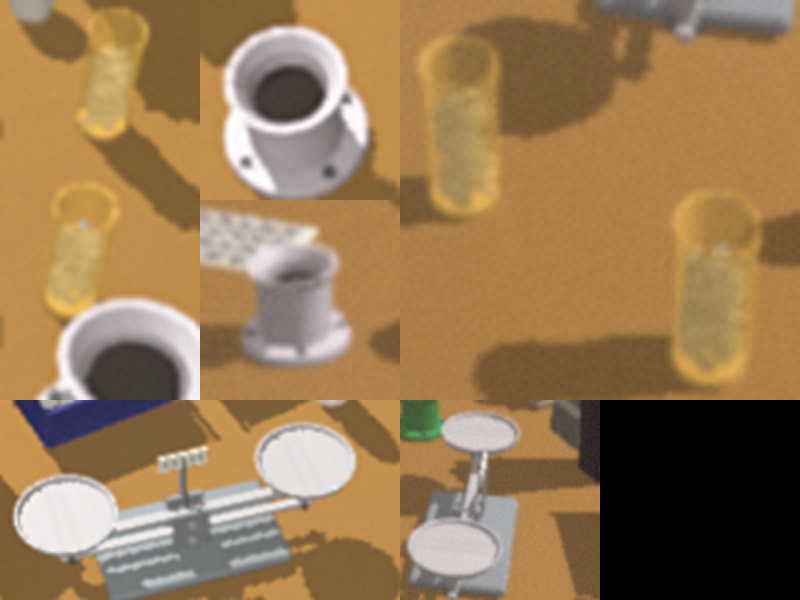

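Run:
```python
from h import *
a=cap('scene');b=cap('side')
P={'vA':((424.3,183.4),(359,350.3),.082),'vB':((416,226.8),(294.5,310.5),.082),'hold':((236.4,334.1),(282.8,200.8),.058),
'panL':((261.2,230.8),(364.8,221.3),.084),'panR':((357,209),(351.8,279),.084)}
for k,(u,v,z) in P.items():
    p,q=onz(a,*u,z),onz(b,*v,z)
    o1,d1=ray(a,*u);o2,d2=ray(b,*v)
    s=np.linalg.lstsq(np.c_[d1,-d2],o2-o1,rcond=None)[0]; m=(o1+d1*s[0]+o2+d2*s[1])/2
    print(k,np.round(p,4),np.round(q,4),'tri',np.round(m,4),'gap',round(np.linalg.norm(o1+d1*s[0]-o2-d2*s[1]),4))
from scipy.spatial.transform import Rotation as R
o=r.observe();print(np.round(R.from_rotvec(o['ee_rot']).as_matrix(),3))
for n,u,z in (('c',(317,292),.029),('c',(403,172),.029),('c',(171,306),.03),('large',(428,270),.08),('green',(210,288),.05)): print(n,np.round(onz(a,*u,z),3))
```

```text
vA [ 0.5594 -0.2605  0.082 ] [ 0.567  -0.2669  0.082 ] tri [ 0.5656 -0.264   0.0773] gap 0.0047
vB [ 0.4615 -0.1624  0.082 ] [ 0.4662 -0.1679  0.082 ] tri [ 0.4651 -0.1646  0.0784] gap 0.0023
hold [0.4322 0.2882 0.058 ] [0.4347 0.2864 0.058 ] tri [0.4339 0.2881 0.0566] gap 0.0016
panL [0.6209 0.1341 0.084 ] [0.6256 0.1264 0.084 ] tri [0.6257 0.1327 0.0796] gap 0.0021
panR [ 0.5695 -0.0787  0.084 ] [ 0.5741 -0.0865  0.084 ] tri [ 0.574  -0.0812  0.0794] gap 0.0018
[[-0.952 -0.     0.306]
 [-0.306  0.001 -0.952]
 [ 0.    -1.    -0.001]]
c [0.455 0.093 0.029]
c [ 0.657 -0.278  0.029]
c [0.577 0.372 0.03 ]
large [ 0.355 -0.114  0.08 ]
green [0.564 0.286 0.05 ]
```

Pan spacing measures 220 mm, as it should, and the heights agree within 5 mm. I'll turn the tool so the jaws lie along world x, go above the far vial, and refine with the wrist camera.

Call:
carry_out([
  [0,0,0,0,-10.3,0,0],
  [0,0,0,0,-10.3,0,0],
  [0,0,0,0,-10.3,0,0],
  [0,0,0,0,-10.3,0,0],
  [0,0,0,0,-10.3,0,0],
  [0,0,0,0,-10.3,0,0],
  [0,0,0,0,-10.4,0,0],
  [-0.0445,0,0.0456,0,0,0,0],
  [-0.0445,0,0.0456,0,0,0,0],
  [-0.0445,0,0.0456,0,0,0,0],
  [-0.0445,0,0.0456,0,0,0,0],
  [-0.0445,0,0.0456,0,0,0,0],
  [-0.0445,0,0.0456,0,0,0,0],
  [-0.0445,0,0.0456,0,0,0,0],
  [-0.0445,0,0.0456,0,0,0,0],
  [0,0,0,0,0,0,0],
  [0,0,0,0,0,0,0],
], squeeze=40)

```text
time: 2.38
position: [0.5561, -0.2699, 0.231]
ee_rot: [-1.211, 1.209, -1.209]
contact_force: [0.2, -0.7, -0.9]
grip_width: 1.0
```

Run:
```python
from h import *
from scipy.spatial.transform import Rotation as R
c=cap('wrist','w1.png')
o=r.observe();print(o['time'],o['position'],np.round(R.from_rotvec(o['ee_rot']).as_matrix(),3),o['joint_pos'],o['contact_force'])
for p in ([.564,-.263,.082],[.464,-.165,.082]): print(proj(c,p))
```

```text
2.425 [ 0.55550652 -0.27100771  0.23103365] [[-0.002 -0.001  1.   ]
 [-1.    -0.001 -0.002]
 [ 0.001 -1.    -0.001]] [ 0.59990812  0.59681609 -0.31329965  1.60472545  0.21250294  0.97461734
  0.21578993] [-0.4609144   0.38793302 -0.35595213]
[324.77496161 210.52532457]
[173.03274284  65.00599826]
```

View pics/w1.png

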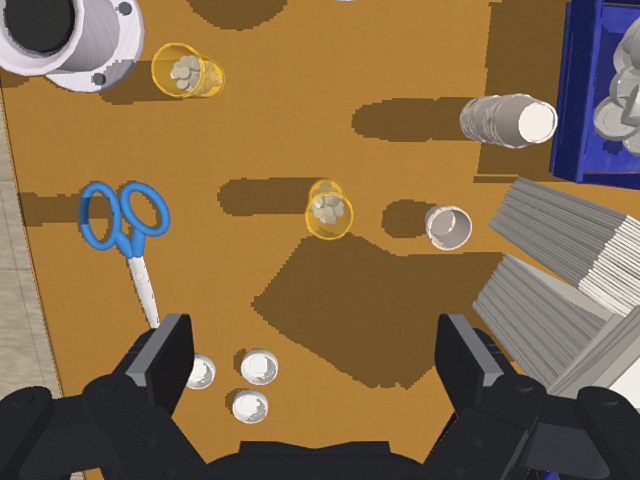

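Run:
```python
from h import *
c=cap('wrist')
for u in ((329.5,215),(177,70.5)): print(np.round(onz(c,*u,.082),4))
print(np.round(onz(c,448,227,.029),3)); print(r.observe()['position'])
```

```text
[ 0.5667 -0.2674  0.082 ]
[ 0.4659 -0.1694  0.082 ]
[ 0.67  -0.291  0.029]
[ 0.55525244 -0.27150573  0.23110921]
```

Call:
carry_out([
  [-0.0045,0,0.011,0,0,0,0],
  [0,0.04,0,0,0,0,0],
  [0,0.04,0,0,0,0,0],
  [0,0.04,0,0,0,0,0],
  [0,0.04,0,0,0,0,0],
  [0,0.029,0,0,0,0,0],
  [0,0,0,0,0,0,0],
  [0,0,0,0,0,0,0],
])

```text
time: 3.48
position: [0.5686, -0.2656, 0.0434]
ee_rot: [-1.208, 1.208, -1.211]
contact_force: [-0.0, -1.0, 1.5]
grip_width: 1.002
```

Run:
```python
from h import *
c=cap('wrist','w2.png')
print(r.observe()['position'],proj(c,[.5665,-.267,.082]))
```

```text
[ 0.5689251  -0.26567154  0.04388608] [304.9070097  387.56193417]
```

View pics/w2.png

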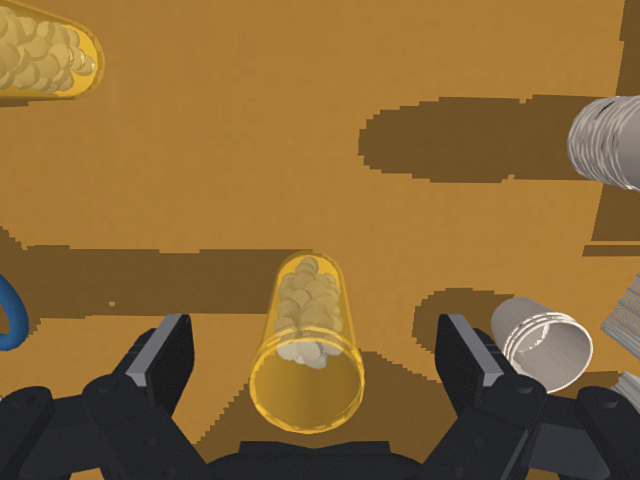

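The vial stands centred between the open fingers, with its rim centre at (307,382), within 2 mm of the prediction. I'll close on it.

Call:
carry_out([
  [0,0,0,0,0,0,1],
  [0,0,0,0,0,0,1],
  [0,0,0,0,0,0,1],
  [0,0,0,0,0,0,1],
  [0,0,0,0,0,0,1],
  [0,0,0,0,0,0,1],
  [0,0,0,0,0,0,1],
  [0,0,0,0,0,0,1],
], squeeze=40)

```text
time: 4.53
position: [0.5675, -0.2653, 0.0429]
ee_rot: [-1.21, 1.209, -1.209]
contact_force: [-0.2, -0.2, 6.0]
grip_width: 0.397
```

Run:
```python
from h import *
o=r.observe();print(o['position'],o['grip_width'],o['contact_force'])
```

```text
[ 0.56752117 -0.26528313  0.04294621] 0.3974632266917708 [-0.16245206 -0.20720856  5.9646487 ]
```

Call:
carry_out([
  [0,-0.02,0,0,0,0,1],
  [0,-0.04,0,0,0,0,1],
  [0,-0.04,0,0,0,0,1],
  [0,-0.03,0,0,0,0,1],
  [-0.02,0,0.003,0,0,0,1],
  [-0.043,0,0.006,0,0,0,1],
  [-0.043,0,0.006,0,0,0,1],
  [-0.043,0,0.006,0,0,0,1],
  [-0.043,0,0.006,0,0,0,1],
  [-0.043,0,0.006,0,0,0,1],
  [-0.043,0,0.006,0,0,0,1],
  [-0.043,0,0.006,0,0,0,1],
  [-0.043,0,0.0065,0,0,0,1],
  [-0.03,0,0.006,0,0,0,1],
  [0,0,0,0,0,0,1],
  [0,0,0,0,0,0,1],
])

```text
time: 6.52
position: [0.6241, 0.1285, 0.1716]
ee_rot: [-1.212, 1.21, -1.209]
contact_force: [-0.6, 0.6, -0.4]
grip_width: 0.39
```

Run:
```python
from h import *
o=r.observe();print(o['time'],o['position'],o['grip_width'],o['contact_force'])
a=cap('wrist','w3.png');b=cap('side','s3.png');print(r.observe()['position'])
print(proj(a,[.625,.1285,.084]),proj(a,[.434,.287,.058]))
```

```text
6.525 [0.62412586 0.12854066 0.17160535] 0.39005570185989596 [-0.57709355  0.556377   -0.3744784 ]
[0.62464013 0.12736842 0.17193589]
[314.98761837 247.15159153] [-14.48766123 -28.12274676]
```

View pics/w3.png

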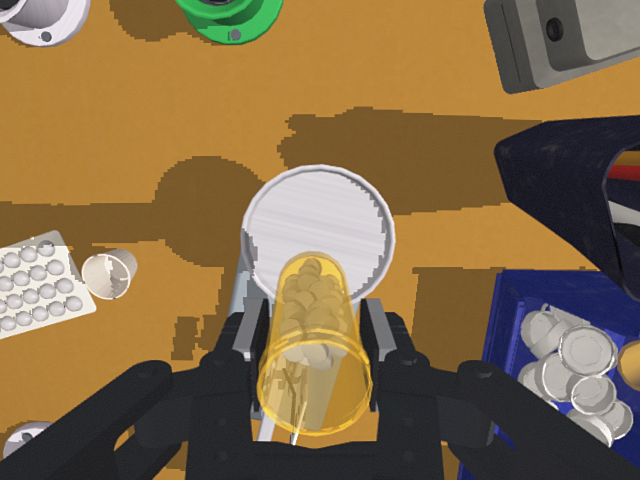

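The pan centre is about (318,240), so I'll shift 4 mm in +y and 2 mm in x, then lower gently.

Call:
carry_out([
  [-0.0045,0,0.002,0,0,0,1],
  [0,0.02,0,0,0,0,1],
  [0,0.015,0,0,0,0,1],
  [0,0.007,0,0,0,0,1],
  [0,0.005,0,0,0,0,1],
  [0,0.004,0,0,0,0,1],
  [0,0.002,0,0,0,0,1],
  [0,0.001,0,0,0,0,1],
  [0,0,0,0,0,0,1],
])

```text
time: 7.75
position: [0.6272, 0.1334, 0.1185]
ee_rot: [-1.209, 1.209, -1.209]
contact_force: [-0.5, 0.7, -1.0]
grip_width: 0.395
```

Run:
```python
from h import *
o=r.observe();print(o['time'],o['position'],o['grip_width'],o['contact_force'])
```

```text
7.75 [0.62718642 0.13342933 0.11849632] 0.3945193876618617 [-0.53124081  0.71290357 -0.97850553]
```

Call:
carry_out([
  [0,0.002,0,0,0,0,1],
  [0,0.001,0,0,0,0,1],
  [0,0,0,0,0,0,0.5],
  [0,0,0,0,0,0,0.3],
  [0,0,0,0,0,0,0.1],
  [0,0,0,0,0,0,0],
  [0,0,0,0,0,0,0],
  [0,-0.03,0,0,0,0,0],
  [0,-0.05,0,0,0,0,0],
  [0,-0.05,0,0,0,0,0],
  [0,0,0,0,0,0,0],
])

```text
time: 9.12
position: [0.6298, 0.1344, 0.2502]
ee_rot: [-1.201, 1.204, -1.212]
contact_force: [0.2, -0.1, -0.1]
grip_width: 1.0
```

Run:
```python
from h import *
o=r.observe();print(o['time'],o['position'],o['grip_width'],o['contact_force'])
a=cap('wrist');b=cap('side');s=cap('scene')
A=cv2.resize(a['color'],(400,300));C=s['color'][170:270,220:420];B=b['color'][170:290,310:430]
can=np.zeros((600,800,3),np.uint8);can[:300,:400]=A;can[300:500,:400]=cv2.resize(C,None,fx=2,fy=2);can[:400,400:]=cv2.resize(B,(400,400))
cv2.imwrite('pics/m4.png',can[:,:,::-1])
```

```text
9.125 [0.62979263 0.13442519 0.25015808] 0.999772238787613 [ 0.20461073 -0.09120246 -0.10790449]
```

View pics/m4.png

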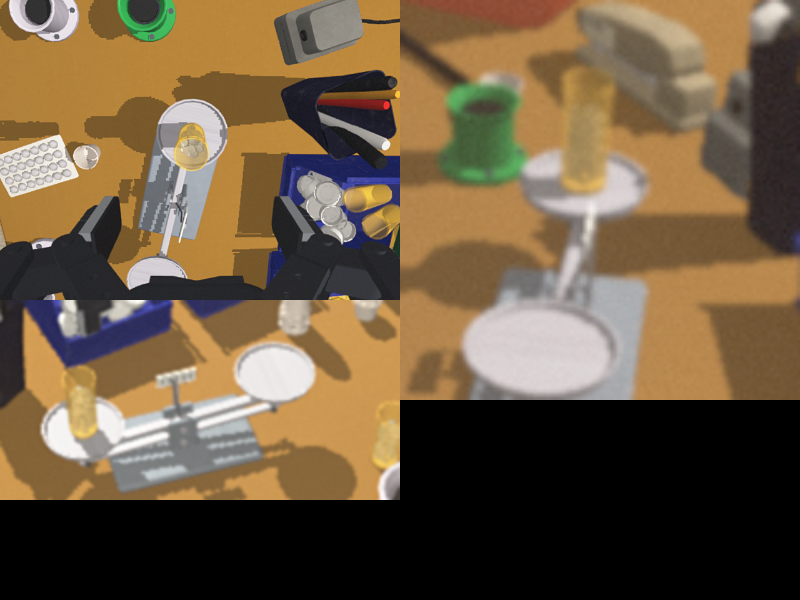

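The left pan is fully down with the vial standing near its middle (wrist crop: foot about (192,128), pan centre (192,132)). Next is the second vial.

Call:
carry_out([
  [0.043,0,-0.0234,0,0,0,0],
  [0.043,0,-0.0234,0,0,0,0],
  [0.043,0,-0.0234,0,0,0,0],
  [0.043,0,-0.0234,0,0,0,0],
  [0.043,0,-0.0234,0,0,0,0],
  [0.043,0,-0.0234,0,0,0,0],
  [0.044,0,-0.0234,0,0,0,0],
  [0,0,0,0,0,0,0],
  [0,0.04,0,0,0,0,0],
  [0,0.04,0,0,0,0,0],
  [0,0.04,0,0,0,0,0],
  [0,0,0,0,0,0,0],
])

```text
time: 10.78
position: [0.4609, -0.1667, 0.1224]
ee_rot: [-1.213, 1.215, -1.202]
contact_force: [-0.4, -0.1, -0.0]
grip_width: 1.004
```

Run:
```python
from h import *
o=r.observe();c=cap('wrist','w5.png');print(o['time'],o['position'],o['contact_force'],o['ee_rot'],proj(c,[.466,-.1675,.082]))
h=cv2.cvtColor(c['color'],cv2.COLOR_RGB2HSV)
m=cv2.inRange(h,(19,165,120),(30,255,255)); m=cv2.morphologyEx(m,cv2.MORPH_OPEN,np.ones((3,3)))
n,l,s,_=cv2.connectedComponentsWithStats(m)
for i in range(1,n):
    if s[i,4]>300: print(s[i])
```

```text
10.775 [ 0.46085288 -0.16671614  0.12235573] [-0.38412267 -0.09077821 -0.04021499] [-1.21334464  1.21483729 -1.20196629] [324.56399936 280.78157071]
[ 287  210   74  104 3422]
```

View pics/w5.png

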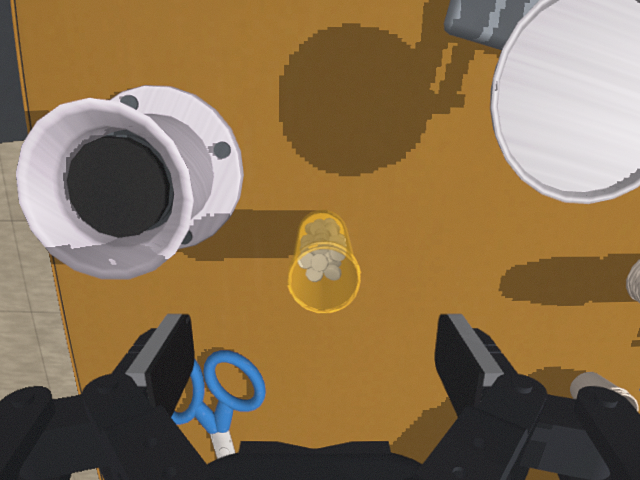

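The rim centre is at (324,277), so a shift of 5 mm in x is enough. I'll lower and grip.

Call:
carry_out([
  [-0.0007,0,0.005,0,0,0,0],
  [0,0.03,0,0,0,0,0],
  [0,0.03,0,0,0,0,0],
  [0,0.02,0,0,0,0,0],
  [0,0,0,0,0,0,0],
  [0,0,0,0,0,0,0],
  [0,0,0,0,0,0,1],
  [0,0,0,0,0,0,1],
  [0,0,0,0,0,0,1],
  [0,0,0,0,0,0,1],
  [0,0,0,0,0,0,1],
  [0,0,0,0,0,0,1],
  [0,0,0,0,0,0,1],
  [0,0,0,0,0,0,1],
])

```text
time: 12.58
position: [0.4683, -0.168, 0.0458]
ee_rot: [-1.209, 1.209, -1.21]
contact_force: [-0.9, 0.1, 5.8]
grip_width: 0.394
```

Run:
```python
from h import *
o=r.observe();print(o['time'],o['position'],o['grip_width'],o['contact_force'])
```

```text
12.575 [ 0.46832361 -0.16803768  0.04577322] 0.39420009034069886 [-0.87187504  0.1011214   5.76108869]
```

Call:
carry_out([
  [0,-0.02,0,0,0,0,1],
  [0,-0.04,0,0,0,0,1],
  [0,-0.04,0,0,0,0,1],
  [0,-0.03,0,0,0,0,1],
  [-0.022,0,0.026,0,0,0,1],
  [-0.022,0,0.027,0,0,0,1],
  [-0.022,0,0.027,0,0,0,1],
  [-0.021,0,0.027,0,0,0,1],
  [0,0,0,0,0,0,1],
  [0,0.015,0,0,0,0,1],
  [0,0.01,0,0,0,0,1],
  [0,0.004,0,0,0,0,1],
  [0,0,0,0,0,0,1],
  [0,0,0,0,0,0,1],
])

```text
time: 14.32
position: [0.5755, -0.0811, 0.1466]
ee_rot: [-1.209, 1.209, -1.21]
contact_force: [1.1, 0.2, 0.7]
grip_width: 0.393
```

Run:
```python
from h import *
o=r.observe();print(o['time'],o['position'],o['grip_width'],o['contact_force'])
```

```text
14.325 [ 0.57550112 -0.08108965  0.14661017] 0.3926746887877743 [1.05910342 0.18768693 0.65804462]
```

Call:
carry_out([
  [0,0.006,0,0,0,0,1],
  [0,0.004,0,0,0,0,1],
  [0,0.002,0,0,0,0,1],
  [0,0.001,0,0,0,0,1],
  [0,0,0,0,0,0,1],
  [0,0,0,0,0,0,1],
  [0,0,0,0,0,0,0.5],
  [0,0,0,0,0,0,0.3],
  [0,0,0,0,0,0,0.1],
  [0,0,0,0,0,0,0],
  [0,0,0,0,0,0,0],
  [0,-0.02,0,0,0,0,0],
  [0,-0.05,0,0,0,0,0],
  [0,-0.05,0,0,0,0,0],
  [0,0,0,0,0,0,0],
  [0,0,0,0,0,0,0],
  [0,0,0,0,0,0,0],
  [0,0,0,0,0,0,0],
])

```text
time: 16.58
position: [0.5747, -0.0808, 0.2521]
ee_rot: [-1.211, 1.211, -1.208]
contact_force: [-0.2, 0.1, 0.6]
grip_width: 0.998
```

Call:
carry_out([
  [0,0,0,0,0,0,0],
  [0,0,0,0,0,0,0],
  [0,0,0,0,0,0,0],
  [0,0,0,0,0,0,0],
  [0,0,0,0,0,0,0],
  [0,0,0,0,0,0,0],
  [0,0,0,0,0,0,0],
  [0,0,0,0,0,0,0],
  [0,0,0,0,0,0,0],
  [0,0,0,0,0,0,0],
  [0,0,0,0,0,0,0],
  [0,0,0,0,0,0,0],
])

```text
time: 18.08
position: [0.5753, -0.0809, 0.2533]
ee_rot: [-1.209, 1.209, -1.209]
contact_force: [-0.1, 0.1, 0.0]
grip_width: 1.002
```

Run:
```python
from h import *
o=r.observe();print(o['time'],o['position'],o['grip_width'],o['contact_force'])
a=cap('wrist','w6.png');b=cap('side','s6.png');s=cap('scene','c6.png')
A=cv2.resize(a['color'],(400,300));C=s['color'][170:270,220:420];B=b['color'][170:310,300:440]
can=np.zeros((600,800,3),np.uint8);can[:300,:400]=A;can[300:500,:400]=cv2.resize(C,None,fx=2,fy=2);can[:400,400:]=cv2.resize(B,(400,400))
cv2.imwrite('pics/m6.png',can[:,:,::-1])
```

```text
18.075 [ 0.57532014 -0.08093968  0.25334751] 1.001598403401656 [-0.06339683  0.06738381  0.04320471]
```

View pics/m6.png

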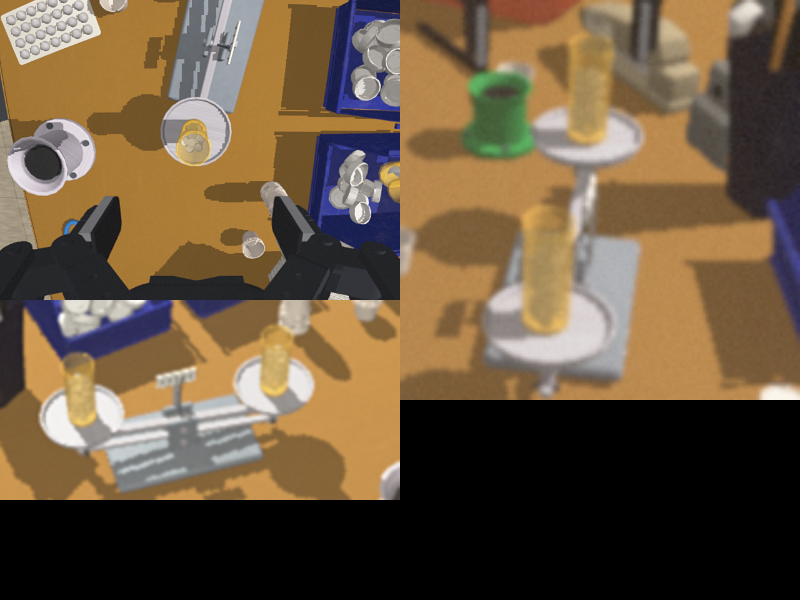

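The right pan looks lower and the left pan higher than when level. I'll confirm with numbers, and check that it has come to rest.

Run:
```python
from h import *
import cv2
s=cap('scene');img=s['color'];old=cv2.imread('pics/c6.png')[:,:,::-1];s0=cv2.imread('pics/scene0.png')[:,:,::-1]
print('motion',np.abs(img[190:260,230:390].astype(int)-old[190:260,230:390]).mean())
for nm,I in (('start',s0),('now',img)):
    h=cv2.cvtColor(np.ascontiguousarray(I),cv2.COLOR_RGB2HSV); m=cv2.inRange(h,(0,0,130),(180,40,255))
    # front edge rows of pan rims at the columns of pan sides
    for x0,x1 in((238,286),(333,381)):
        roi=m[188:262,x0:x1]; n,l,st,_=cv2.connectedComponentsWithStats(roi)
        i=1+np.argmax(st[1:,4]); ys,xs=np.where(l==i); 
        L=[round(ys[xs==k].mean()+188,1) for k in (6,8,10,38,40,42) if (xs==k).any()]
        print(nm,x0,st[i],L)
c=cap('side'); 
for z in (.07,.08,.09): print(z,proj(s,[.627,.1325,z]),proj(s,[.5755,-.081,z]))
```

```text
motion 0.8331845238095238
start 238 [   3   27   45   37 1215] [np.float64(231.5), np.float64(231.5), np.float64(231.5), np.float64(235.0), np.float64(235.5), np.float64(236.0)]
start 333 [   0    7   44   41 1145] [np.float64(217.7), np.float64(216.4), np.float64(215.4), np.float64(209.5), np.float64(209.0), np.float64(209.0)]
now 238 [  2  25  46  41 983] [np.float64(229.0), np.float64(228.5), np.float64(228.5), np.float64(234.4), np.float64(235.0), np.float64(236.5)]
now 333 [  0  11  44  35 814] [np.float64(218.5), np.float64(217.4), np.float64(215.2), np.float64(212.0), np.float64(212.5), np.float64(212.5)]
0.07 [261.0042378  232.84269483] [356.06898234 211.14299669]
0.08 [260.69390589 229.85333676] [356.31163337 208.12961433]
0.09 [260.38040482 226.82844904] [356.55680681 205.08211251]
```

The right pan is about 10 mm down, the left about 10 mm up, and the balance is at rest. So the second vial, on the right pan, is the heavier. Now I'll locate its rim precisely, and the holder.

Run:
```python
from h import *
c=cap('wrist')
I=c['color']; h=cv2.cvtColor(I,cv2.COLOR_RGB2HSV); m=cv2.inRange(h,(17,110,90),(32,255,255))
sub=I[170:290,240:390].copy(); cv2.imwrite('pics/w7.png',cv2.resize(sub[:,:,::-1],None,fx=4,fy=4,interpolation=cv2.INTER_CUBIC))
for p in ([.5755,-.081,.152],[.5755,-.081,.07],[.5755,-.081,.074]): print(proj(c,p))
```

```text
[313.57380645 240.17981245]
[313.75297532 209.28362994]
[313.74620933 210.44888195]
```

View pics/w7.png

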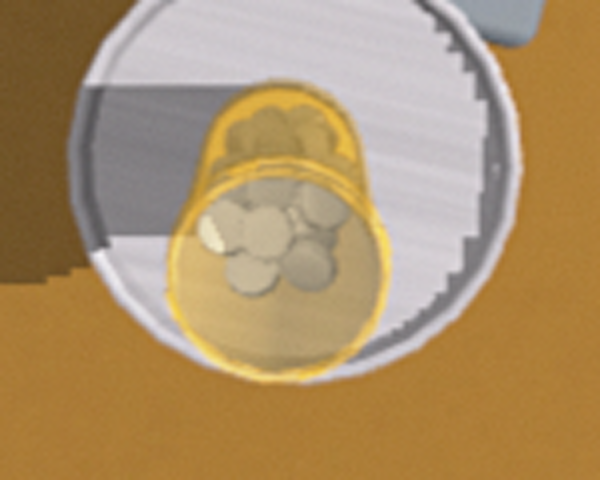

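Call:
carry_out([
  [-0.0012,0.03,-0.002,0,0,0,0],
  [0,0.04,0,0,0,0,0],
  [0,0.03,0,0,0,0,0],
  [0,0.025,0,0,0,0,0],
  [0,0.013,0,0,0,0,0],
  [0,0,0,0,0,0,0],
  [0,0,0,0,0,0,0],
  [0,0,0,0,0,0,0.4],
  [0,0,0,0,0,0,0.5],
  [0,0,0,0,0,0,0.6],
  [0,0,0,0,0,0,1],
  [0,0,0,0,0,0,1],
  [0,0,0,0,0,0,1],
  [0,0,0,0,0,0,1],
])

```text
time: 20.12
position: [0.5734, -0.0797, 0.1158]
ee_rot: [-1.209, 1.209, -1.209]
contact_force: [-1.2, 0.1, 5.2]
grip_width: 0.393
```

Call:
carry_out([
  [0,-0.003,0,0,0,0,1],
  [0,-0.003,0,0,0,0,1],
  [0,-0.003,0,0,0,0,1],
  [0,-0.003,0,0,0,0,1],
  [0,-0.003,0,0,0,0,1],
  [0,-0.003,0,0,0,0,1],
  [0,-0.003,0,0,0,0,1],
  [0,-0.003,0,0,0,0,1],
  [0,-0.003,0,0,0,0,1],
  [0,-0.02,0,0,0,0,1],
  [0,-0.035,0,0,0,0,1],
  [0,-0.035,0,0,0,0,1],
  [0,0,0,0,0,0,1],
])

```text
time: 21.75
position: [0.5752, -0.0797, 0.2352]
ee_rot: [-1.205, 1.204, -1.212]
contact_force: [0.1, -0.4, -0.3]
grip_width: 0.398
```

Run:
```python
from h import *
o=r.observe();print(o['time'],o['position'],o['grip_width'],o['contact_force'])
```

```text
21.75 [ 0.5752174  -0.07970382  0.23519887] 0.39814681779111905 [ 0.05050619 -0.3636032  -0.26325024]
```

Call:
carry_out([
  [-0.039,0,-0.0176,0,0,0,1],
  [-0.039,0,-0.0176,0,0,0,1],
  [-0.039,0,-0.0176,0,0,0,1],
  [-0.039,0,-0.0176,0,0,0,1],
  [-0.039,0,-0.0176,0,0,0,1],
  [-0.039,0,-0.0176,0,0,0,1],
  [-0.039,0,-0.0176,0,0,0,1],
  [-0.039,0,-0.0176,0,0,0,1],
  [0,0.03,0,0,0,0,1],
  [0,0.03,0,0,0,0,1],
  [0,0,0,0,0,0,1],
  [0,0,0,0,0,0,1],
])

```text
time: 23.25
position: [0.4327, 0.2324, 0.1726]
ee_rot: [-1.209, 1.209, -1.209]
contact_force: [0.2, 0.7, -1.3]
grip_width: 0.393
```

Run:
```python
from h import *
o=r.observe();c=cap('wrist','w8.png');print(o['time'],o['position'],o['ee_rot'],o['contact_force'],proj(c,[.434,.287,.058]))
p=o['position']; print(proj(c,[p[0],p[1],p[2]-.0455+.082]))
```

```text
23.25 [0.43266287 0.23237154 0.17264683] [-1.20897818  1.20923828 -1.20912583] [ 0.24592791  0.65794311 -1.33502842] [315.49782125 146.42456923]
[312.09735172 379.19435399]
```

View pics/w8.png

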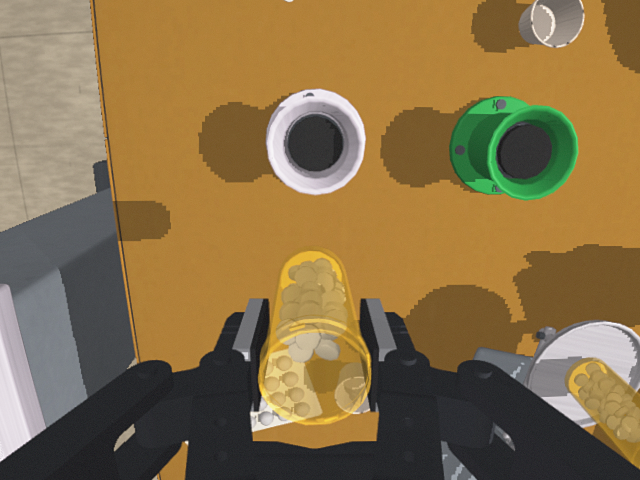

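The holder rim centre is near (315.5,145) and the held vial's rim near (314.5,371). I'll refine both with ellipse fits.

Run:
```python
from h import *
c=cap('wrist');I=c['color'];h=cv2.cvtColor(I,cv2.COLOR_RGB2HSV);o=r.observe();p=o['position']
roi=np.zeros(h.shape[:2],np.uint8);roi[80:205,255:380]=255
dark=cv2.inRange(h,(0,0,0),(180,255,75))&roi; lt=cv2.inRange(h,(0,0,100),(180,60,255))&roi
for nm,m in(('bore',dark),('light',lt)):
    k=max(cv2.findContours(m,cv2.RETR_EXTERNAL,cv2.CHAIN_APPROX_NONE)[0],key=cv2.contourArea)
    if nm=='light':
        q=k[:,0]; q=q[q[:,1]>140]; print('lower half fit',cv2.fitEllipse(q.astype(np.float32)))
    e=cv2.fitEllipse(k); print(nm,e,cv2.boundingRect(k))
    for z in (.025,.04,.058): print(z,np.round(onz(c,*e[0],z),4))
f=p[2]-.0455
def circ(x,y,z,rad):
    t=np.linspace(0,2*np.pi,73); q=np.array([proj(c,[x+rad*np.cos(a),y+rad*np.sin(a),z]) for a in t]); return np.round([q[:,0].min(),q[:,0].max(),q[:,1].min(),q[:,1].max()],1)
print('vial rim pred',circ(p[0],p[1],f+.082,.0175),'foot',circ(p[0],p[1],f,.0175),'holder rim',circ(.434,.287,.058,.03),'flange',circ(.434,.287,.004,.036))
am=cv2.inRange(h,(18,170,120),(32,255,255)); am[:, :240]=0; am[:,400:]=0; am[:200]=0
k=cv2.findNonZero(cv2.morphologyEx(am,cv2.MORPH_OPEN,np.ones((2,2)))); print('amber',cv2.boundingRect(k))
print(p)
```

```text
bore ((314.26080322265625, 142.9287109375), (54.46451187133789, 55.168575286865234), 0.9352946877479553) (287, 115, 56, 56)
0.025 [0.4338 0.2868 0.025 ]
0.04 [0.4338 0.2879 0.04  ]
0.058 [0.4337 0.2893 0.058 ]
lower half fit ((314.2745361328125, 143.53172302246094), (97.7427978515625, 100.97185516357422), 177.07266235351562)
light ((314.3888854980469, 141.4514923095703), (98.97142028808594, 105.14741516113281), 0.4061328172683716) (265, 89, 100, 106)
0.025 [0.4339 0.2878 0.025 ]
0.04 [0.4338 0.2888 0.04  ]
0.058 [0.4338 0.2901 0.058 ]
vial rim pred [253.3 372.  326.8 426.8] foot [276.5 349.7 240.  308. ] holder rim [264.7 364.6  94.7 195.9] flange [264.8 364.2  88.5 189.6]
amber (241, 201, 160, 248)
[0.43315697 0.23258663 0.17328156]
```

Run:
```python
from h import *
c=cap('wrist');p=np.array(r.observe()['position'])
def circ(d,z):
    t=np.linspace(0,2*np.pi,73); q=np.array([proj(c,[p[0]+d[0]+.0175*np.cos(a),p[1]+d[1]+.0175*np.sin(a),p[2]+z]) for a in t]); return np.round([q[:,0].min(),q[:,0].max(),q[:,1].min(),q[:,1].max()],1)
# w2: vial upright on table; TCP z .0436
print('w2 model rim',circ((-.002,0),-.0436+.082),'foot',circ((-.002,0),-.0436))
print('w8 model rim',circ((0,0),-.0455+.082),'foot',circ((0,0),-.0455))
def edge(f,x0=295,x1=330,y0=225,y1=290):
    I=cv2.GaussianBlur(cv2.imread('pics/'+f),(3,3),0); S=cv2.cvtColor(I,cv2.COLOR_BGR2HSV)
    for x in (300,306,312,318,324):
        g=np.abs(np.diff(I[y0:y1,x].astype(int),axis=0)).sum(1); i=np.where(g>25)[0]; print(f,x,'foot first edge',i[:3]+y0 if len(i) else None,end=' ')
        g=np.abs(np.diff(I[400:445,x].astype(int),axis=0)).sum(1); i=np.where(g>25)[0]; print('rim last',i[-3:]+400)
for f in('w2.png','w8.png'): edge(f)
```

```text
w2 model rim [245.3 365.6 330.  430.9] foot [271.7 345.5 241.3 309.8]
w8 model rim [253.1 371.6 326.7 426.6] foot [276.3 349.4 240.  308. ]
w2.png 300 foot first edge [248 249 254] rim last [431 432 433]
w2.png 306 foot first edge [248 253 254] rim last [432 433 434]
w2.png 312 foot first edge [254 255 256] rim last [432 433 434]
w2.png 318 foot first edge [255 256 257] rim last [431 432 433]
w2.png 324 foot first edge [257 258 259] rim last [430 431 432]
w8.png 300 foot first edge [251 252 253] rim last [422 423 424]
w8.png 306 foot first edge [250 251 260] rim last [421 424 425]
w8.png 312 foot first edge [250 251 260] rim last [423 424 425]
w8.png 318 foot first edge [250 251 257] rim last [418 423 424]
w8.png 324 foot first edge [252 253 254] rim last [419 423 424]
```

The fits agree: holder axis about (.434,.2877), vial within about 1 mm of the TCP axis. I'll move over it and lower to just above the rim.

Call:
carry_out([
  [-0.018,0,0,0,0,0,1],
  [-0.018,0,0,0,0,0,1],
  [-0.0185,0,0.0004,0,0,0,1],
  [0,0,0,0,0,0,1],
  [0,0.02,0,0,0,0,1],
  [0,0.02,0,0,0,0,1],
  [0,0.015,0,0,0,0,1],
  [0,0,0,0,0,0,1],
  [0,0,0,0,0,0,1],
  [0,0,0,0,0,0,1],
], squeeze=60)

```text
time: 24.65
position: [0.4333, 0.2871, 0.118]
ee_rot: [-1.208, 1.209, -1.209]
contact_force: [-0.3, -0.5, -0.2]
grip_width: 0.39
```

```bash
cat > st.py <<'E'
from h import *
o=r.observe();print(o['time'],np.round(o['position'],4),np.round(o['ee_rot'],3),round(o['grip_width'],3),np.round(o['contact_force'],2),np.round(o['wrist_torque'],2))
E
python3 st.py
python3 - <<'E'
from h import *
a=cap('scene','c9.png');b=cap('side','s9.png')
A=cv2.resize(a['color'][255:375,180:300],(400,400),interpolation=2);B=cv2.resize(b['color'][140:260,220:340],(400,400),interpolation=2)
cv2.imwrite('pics/m9.png',np.hstack([A,B])[:,:,::-1])
E
```

```text
24.65 [0.4333 0.2871 0.118 ] [-1.208  1.209 -1.209] 0.39 [-0.34 -0.46 -0.16] [ 0.   -0.   -0.05]
```

Call:
carry_out([
  [0,0.006,0,0,0,0,1],
  [0,0.005,0,0,0,0,1],
  [0,0.004,0,0,0,0,1],
  [0,0.003,0,0,0,0,1],
  [0,0.002,0,0,0,0,1],
  [0,0,0,0,0,0,1],
])

```text
time: 25.5
position: [0.4328, 0.2868, 0.0972]
ee_rot: [-1.209, 1.209, -1.209]
contact_force: [0.8, 0.0, -1.3]
grip_width: 0.388
```

```bash
python3 st.py
```

```text
25.5 [0.4328 0.2868 0.0972] [-1.209  1.209 -1.209] 0.388 [ 0.78  0.04 -1.29] [-0.01  0.04  0.04]
```

Call:
carry_out([
  [0,0.0015,0,0,0,0,1],
  [0,0.0015,0,0,0,0,1],
  [0,0.0015,0,0,0,0,1],
  [0,0,0,0,0,0,1],
])

```text
time: 26.0
position: [0.4328, 0.2867, 0.0927]
ee_rot: [-1.209, 1.209, -1.209]
contact_force: [0.3, -0.6, -0.8]
grip_width: 0.388
```

Call:
carry_out([
  [0,0.0015,0,0,0,0,1],
  [0,0.0015,0,0,0,0,1],
  [0,0,0,0,0,0,1],
])

```text
time: 26.38
position: [0.4328, 0.2867, 0.0897]
ee_rot: [-1.21, 1.209, -1.209]
contact_force: [0.2, 0.1, -1.3]
grip_width: 0.393
```

Call:
carry_out([
  [0,0.0015,0,0,0,0,1],
  [0,0.0015,0,0,0,0,1],
  [0,0,0,0,0,0,1],
])

```text
time: 26.75
position: [0.4329, 0.2869, 0.087]
ee_rot: [-1.209, 1.209, -1.209]
contact_force: [0.7, -0.4, 3.6]
grip_width: 0.39
```

Call:
carry_out([
  [0,0.0015,0,0,0,0,1],
  [0,0.0015,0,0,0,0,1],
  [0,0,0,0,0,0,1],
])

```text
time: 27.12
position: [0.4329, 0.2868, 0.0837]
ee_rot: [-1.209, 1.209, -1.209]
contact_force: [-0.9, 0.4, 3.5]
grip_width: 0.391
```

Call:
carry_out([
  [0,0.0015,0,0,0,0,1],
  [0,0.0015,0,0,0,0,1],
  [0,0,0,0,0,0,1],
])

```text
time: 27.5
position: [0.4329, 0.287, 0.0814]
ee_rot: [-1.209, 1.209, -1.209]
contact_force: [-2.1, -1.1, 9.6]
grip_width: 0.391
```

Call:
carry_out([
  [0,0,0,0,0,0,1],
  [0,0,0,0,0,0,1],
])

```text
time: 27.75
position: [0.4329, 0.287, 0.0814]
ee_rot: [-1.209, 1.209, -1.209]
contact_force: [-2.9, -0.4, 9.7]
grip_width: 0.39
```

```bash
python3 st.py
```

```text
27.75 [0.4329 0.287  0.0814] [-1.209  1.209 -1.209] 0.39 [-2.86 -0.43  9.7 ] [-0.19  0.4   0.02]
```

Call:
carry_out([
  [0,0.0004,0,0,0,0,1],
  [0,0,0,0,0,0,1],
  [0,0,0,0,0,0,1],
])

```text
time: 28.12
position: [0.433, 0.287, 0.0812]
ee_rot: [-1.209, 1.209, -1.209]
contact_force: [-1.9, -1.2, 12.5]
grip_width: 0.39
```

Force rises steeply to 12.5 N static, well above the 5 N slide, after about 7 mm of travel, so the pad is on its stop. I'll ease off, release and retreat.

Call:
carry_out([
  [0,-0.001,0,0,0,0,1],
  [0,0,0,0,0,0,0.55],
  [0,0,0,0,0,0,0.4],
  [0,0,0,0,0,0,0.2],
  [0,0,0,0,0,0,0],
  [0,0,0,0,0,0,0],
  [0,-0.02,0,0,0,0,0],
  [0,-0.05,0,0,0,0,0],
  [0,-0.05,0,0,0,0,0],
  [0,-0.03,0,0,0,0,0],
  [0,0,0,0,0,0,0],
  [0,0,0,0,0,0,0],
])

```text
time: 29.62
position: [0.4324, 0.2862, 0.2307]
ee_rot: [-1.211, 1.209, -1.209]
contact_force: [-1.1, 0.3, -0.8]
grip_width: 0.996
```

```bash
python3 st.py
python3 - <<'E'
from h import *
a=cap('scene');b=cap('side');c=cap('wrist')
can=np.zeros((600,800,3),np.uint8)
can[:300,:400]=cv2.resize(c['color'],(400,300));can[300:,:400]=cv2.resize(a['color'][205:385,180:420],(400,300),interpolation=2);can[:,400:]=cv2.resize(b['color'][150:330,260:380],(400,600),interpolation=2)
cv2.imwrite('pics/m10.png',can[:,:,::-1])
# expected box of the vial in the holder: rim height if pad face at z
for z in (.118,.121,.124): print(z,proj(c,[.434,.2877,z]))
E
```

```text
29.625 [0.4324 0.2862 0.2307] [-1.211  1.209 -1.209] 0.996 [-1.12  0.28 -0.75] [ 0.03  0.05 -0.06]
0.118 [316.67923061 232.29723796]
0.121 [316.69395959 233.65792785]
0.124 [316.70901036 235.0487631 ]
```

View pics/m10.png

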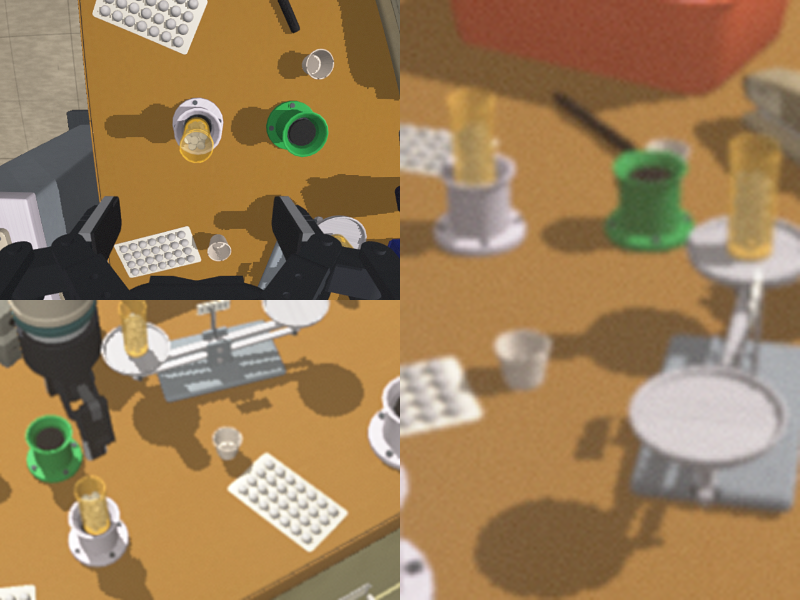

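```bash
python3 -c "
from station import r
print(r.job_done())"
```

```text
the job is handed in; nothing more can be done
None
```

I weighed both vials, pressed the heavier one into the small grey holder, and handed the job in after about 30 s of the 64 s; no verdict was reported.

- **Weighing:** I stood the far vial on the left pan and the near vial on the right pan. Measured in the images, the right pan came to rest about 10 mm below level and the left about 10 mm above. The near vial is therefore the heavier one; the far one stays on the left pan.
- **Pressing:** The pad slid at about 5 N, then the force rose steeply to a steady 12.5 N after roughly 7 mm of travel, which I read as the stop.
- **Final pictures:** They show the heavier vial upright in the holder and the lighter one upright on the lowered left pan. The two paper cups clearly visible look unmoved, and the arm was clear, about 0.23 m up.

**Checks that disagreed or stayed open:**
- The scene camera differed from the side and wrist cameras by about 6 mm near the vials. I went with the side and wrist cameras.
- The held vial looked tilted by about 0.025 rad before it went in, which is well within the limit.
- I judged the pad's depth only from force and travel. The travel bounds alone allow 4.6 to 6.6 mm. That a force well above the 5 N slide held steady is what points to the stop.

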